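# Index a lathe's six-station tool turret to the drill and clamp it

### The job

The tool turret of the bench lathe has been left unclamped with the wrong tool forward. With a light grip on its hexagonal block, turn it click by click until the twist drill has clicked in pointing straight at the chuck; then push the clamp lever by its ball fully home against its stop and let go. Feel for the clicks and the stop and force nothing, keep your fingers off the cutting tools, and leave the things lying on the lathe and in its tray where they are.

Things in the scene. Friction and masses are not known exactly. Their poses are not given: they have to be found in the camera images.
- turret_top (a point): Centre of the top face of the six-sided steel turret block, on its upright turning axis, 208 mm above the bench. Block: 60 mm across flats, 78 mm tall, one tool pointing out level from the middle of each flat, 56 mm below the top face; the upper 40 mm of every flat is bare for gripping. A nut stands 20 mm above the face.
- drill_tip (a point): Point of the twist drill: the longest tool in the turret, 11 mm thick, spiral-fluted, pointed; its tip is 92 mm from the turret's axis. The other five are a stubby centre drill, a boring bar, a die head, a countersink and a bar stop. A line from turret_top to it is square to the flat that carries the drill.
- drill_place (a point): Fixed point on the spindle line, in front of the chuck, 92 mm from the turret's axis: drill_tip lies here when the drill has clicked in pointing at the chuck. The work in the chuck begins 40 mm beyond; the chuck is 100 mm across and the headstock behind it reaches 238 mm above the bench.
- turret: The turret with its tools; origin on its axis at bench level, z up. Turns freely either way, 60 degrees to a click, six clicks a turn. About 0.3 N m lifts it out of a click; past half-way the spring roller pulls it into the next, so let go or hold loosely there. It may start resting between two clicks. Gripping or wrenching it with over 90 N in all (both fingers added) is too much.
- lever_ball (a point): Centre of the black ball, 26 mm across, at the end of the clamp lever; 160 mm above the bench, 98 mm out from the pivot (measured level). Free all round; push it, or cage it loosely from above, rather than squeeze it.
- lever_pivot (a point): Point on the upright axis of the clamp lever, on the turret slide, 118 mm above the bench.
- handle: Clamp lever: a bar rising from pivot to ball. Starts open, stays where left, clamps clockwise seen from above, 0.22 to 0.75 rad from the start; the stop differs each time and has to be felt. About 8 N at the ball moves it, rising to 13 N over the last 5 mm as the spring lock bolt seats in the turret, then a dead stop; over 35 N on it, any squeeze of the fingers added, is forcing it.
- bearing: Ball bearing, 52 mm across, 15 mm high, in the chip tray near the lever. Leave alone.
- gear_wheel: Helical gear, 77 mm across the teeth, 22 mm thick, flat in the chip tray on the far side. Leave alone.
- collar: Steel collar, 34 mm across, 24 mm high, in the chip tray before the headstock. Leave alone.
- chuck_key: T-shaped chuck key, 100 mm long, lying on top of the headstock. Leave alone.
- oil_tin: Round tin, 64 mm across, 110 mm high, in the chip tray on the far side. Leave alone.

How it is judged:
By the outcome, as a careful person would: the job done as asked, in the order asked, and still so for the second after the job is handed in, with the robot touching nothing.
It also fails if it takes over 72 s, if anything falls off the work surface, if the arm or the gripper's body presses on something with over 40 N, if the wrist force passes 120 N, or if a joint passes its speed limit or range.

### The arm

A 6-joint arm with a two-finger parallel gripper is mounted at the origin on the work surface. World frame = base frame: x ahead of the robot, y to its left, z up, the work surface at z = 0. Lengths are in m, angles in degrees, forces in N, time in s.
With the tool pointing down it reaches from about 0.35 to 0.875 m from the base axis. Payload 15.5 kg.
Tool frame: the origin (TCP) lies on the centre line of the jaws, within the pads' length; the fingertips stand 19 mm ahead of it and the grasp point (between the pads) is the TCP; y points along the fingers, x is the direction in which the jaws open and shut, and the axes are right-handed (so a half turn about y gives the same grasp; the last joint's range is limited). The gripper opens to 85 mm and grips with 20 to 120 N. Pads are 22 mm wide; open, the fingers measure 114 mm over their backs; the gripper's body (76 mm by 85 mm) begins 54 mm behind the grasp point. The pads swing forward as they close: fully open they stand 13 mm farther back than shut.
Start: joints at [64.486, 28.281, 77.091, -0, 74.628, -5.472], TCP at [0.214, 0.587, 0.25] pointing down, gripper open.
Joint ranges: [-166.48, 166.48], [-47.26, 123.95], [12.59, 153.08], [-70.14, 250.14], [6.76, 159.57], [-176.63, 176.63]. Speed limits (degrees/s): [108.29, 108.29, 147.25, 172.46, 172.46, 172.46].

### API

Orientations are given as [roll, pitch, yaw] about the fixed x, y, z axes, in that order (R = Rz(yaw) Ry(pitch) Rx(roll)).
In Python, from bench import monitor, optics, order gives the robot as it stands.
- The arm moves only by the tool arm_command, never from a script. Its arguments are lists of equal length, an entry for each row: "linear": the shift along the tool's x, y, z in mm, a list of three; "rotation": the turn, a rotation vector about the tool's x, y, z in degrees, a list of three; "fingers": the closure, from 0 (fully open) to 1 (shut). In form: {"linear": [[x, y, z], ...], "rotation": [[rx, ry, rz], ...], "fingers": [fingers, ...]}. A call has 1 to 12 rows; each row shifts and turns the commanded pose from where the row before left it, along the tool's axes as they then stand; what a row does not reach is not made up. A row lasts 1/8 s, in which the tool goes at most 62.5 mm and 10.7 degrees, less where a joint would pass 70% of its speed; a pose out of reach is approached as far as the arm can. A call is refused whole if a number of a shift passes 62.5 or a number of a turn 10.7, either way. A call with a gripper value outside its range is refused whole. The fingers move at their own pace and stop on an object; "squeeze" is the grip in N (left out, the last holds). Time passes only in rows, so rows that do not move let the fingers close. It gives the time, the measured TCP pose, the force and the opening at its end, in the units of the state.
- monitor.get_state(): the state, without advancing time (a new reading comes with each control period).
- optics.get_image(name): name is "scene" or "top" or "wrist"; returns a dict with "image" (420x560x3 uint8, red, green, blue), "vertical_fov" (degrees; the focal length in pixels is half the picture's height over the tangent of half this angle, whatever the lens; pixels are square), "cx", "cy" (the principal point, pixels), "pose" (4x4, takes a point from camera to world coordinates). Camera axes: x right, y up, looking along -z (the intrinsics and any distortion apply to the point x, -y, -z); pixel columns grow to the right and rows downward; lengths in m; the calibration is good to about 2 mm. A picture is of the moment at which its call begins. There is no depth.
- order.close_job(): hands the job in, once; it reports no verdict.
Trained networks look in the newest picture that a camera, given by its name, has taken for a name from the list of things; names that differ only in an ending like _2 or _b are one class to them, and where a whole thing is asked for, a point or a joint stands for the part that bears it (a point fixed in the world has none). Each returns a list of dicts, best first, with "conf" (0 to 1); they miss things now and then, are a little off and sometimes report something else, mostly with a low value. They report only what shows in the picture. A call takes as long as a camera call.
- optics.search_frame(camera, label): "location" ([column, row] as shares, 0 to 1, of the picture: columns of its width, rows of its height, amid what is visible of it).
- optics.silhouettes(camera, label): "pixels" (420x560 bool, what is visible of it) and "location" ([column, row] as shares, 0 to 1, of the picture: columns of its width, rows of its height, amid what is visible of it).
- optics.landmark_of(camera, label): "location" ([column, row] as shares, 0 to 1, of the picture: columns of its width, rows of its height: a listed point, or the origin of a listed thing).
The state is a dict: "clock": time; "joint_positions": joint angles; "dq": joint speeds; "joint_efforts": joint torques, N m; "position": TCP position; "orientation": TCP orientation; "wrist_force": force on the tool from outside, world axes, zero at the start; "ft_torque": the same for the moment, N m; "width": opening from 0.0 (shut) to 1.0 (fully open).
Only numpy, scipy, OpenCV 4.12 (cv2) and the standard library are available. Lean on these libraries where they do the work, as an engineer would, in place of code of your own. Each camera call takes 0.05 s, during which the arm holds its last target.

## Working session

There is one attempt and no reset: what is moved stays moved. The work goes in short steps, Python scripts to look and compute and a tool call to move; the robot and the scene stay as the last step left them, time stands still between calls to the robot, and variables do not carry over. Pictures are saved under pics/ and viewed, and the job is handed in when it is done.

Besides the shell and the picture viewer there is one more tool, called after ">>>" as a command line: name --argument value ..., lists and objects as JSON in quotes. arm_command: Moves the arm, as the interface text tells. Its arguments: {"type":"object","properties":{"linear":{"type":"array","items":{"type":"array","items":{"type":"number"}}},"rotation":{"type":"array","items":{"type":"array","items":{"type":"number"}}},"fingers":{"type":"array","items":{"type":"number"}},"squeeze":{"type":"number"}},"required":["linear","rotation","fingers"]}

```bash
ls; mkdir -p pics
cat > h.py <<'E'
import numpy as np, cv2, sys
from bench import monitor, optics, order
def snap(n,f):
    d=optics.get_image(n); cv2.imwrite('pics/'+f,d['image'][:,:,::-1]); return d
def K(d):
    h,w=d['image'].shape[:2]; f=h/2/np.tan(np.radians(d['vertical_fov'])/2); return f
def ray(d,u,v):
    f=K(d); c=np.array([(u-d['cx'])/f,-(v-d['cy'])/f,-1.]); P=np.array(d['pose']); return P[:3,3],P[:3,:3]@c
def atz(d,u,v,z):
    o,r=ray(d,u,v); return o+r*(z-o[2])/r[2]
def proj(d,p):
    P=np.array(d['pose']); c=P[:3,:3].T@(np.array(p)-P[:3,3]); f=K(d); return d['cx']+f*c[0]/-c[2], d['cy']-f*c[1]/-c[2]
E
python3 - <<'E'
from h import *
print(monitor.get_state())
for n in ['scene','top','wrist']:
    d=snap(n,n+'0.png'); print(n,{k:v for k,v in d.items() if k!='image'})
    for l in ['turret_top','drill_tip','drill_place','lever_ball','lever_pivot','turret','handle']:
        r=optics.landmark_of(n,l)
        print(l,[(round(x['conf'],2),round(x['location'][0]*560,1),round(x['location'][1]*420,1)) for x in r[:3]])
E
```

```text
pics
{'clock': 0.0, 'joint_positions': array([ 6.44864347e+01,  2.83169490e+01,  7.71292918e+01,  5.18499634e-04,
        7.46274810e+01, -5.47098431e+00]), 'dq': array([ 0.00207291,  0.00262637, -0.00212554,  0.02117383, -0.05967789,
       -0.05187912]), 'joint_efforts': array([-2.08760095e-03, -8.82147503e+01, -3.83892202e+01, -5.86925239e-05,
        9.67562723e-03, -2.40242548e-05]), 'position': array([0.21403386, 0.58683586, 0.24966505]), 'orientation': array([-8.99924737e+01,  7.33384114e-02,  6.99572861e+01]), 'wrist_force': array([ 0.66735526,  0.47451457, -0.0494482 ]), 'ft_torque': array([-0.03011975, -0.05480681,  0.0579907 ]), 'width': 0.9987632627297957}
scene {'vertical_fov': 43.1700268975551, 'cx': 272.82905276021876, 'cy': 212.70885492775824, 'pose': array([[ 0.60089014, -0.69307404,  0.3982203 ,  1.116838  ],
       [ 0.79930878,  0.52476328, -0.2927951 , -0.37507793],
       [-0.00604271,  0.49423868,  0.86930525,  1.33306172],
       [ 0.        ,  0.        ,  0.        ,  1.        ]])}
turret_top [(0.9, 269.6, 208.6)]
drill_tip [(0.56, 273.0, 187.9)]
drill_plac
[... 714 characters left out ...]

drill_tip [(0.81, 266.4, 227.1), (0.18, 294.1, 211.5)]
drill_place [(0.61, 335.0, 207.2)]
lever_ball [(0.58, 223.8, 231.9), (0.33, 267.2, 226.7)]
lever_pivot [(0.75, 269.0, 215.1)]
turret [(0.95, 294.4, 206.2), (0.52, 405.2, 275.9)]
handle [(0.74, 270.4, 218.1)]
wrist {'vertical_fov': 66.10614355796689, 'cx': 275.000076334967, 'cy': 210.00616058633378, 'pose': array([[ 0.3426305 , -0.89768262, -0.27707445,  0.14346533],
       [ 0.93946845,  0.3268128 ,  0.10291955,  0.61417828],
       [-0.00183761, -0.29556608,  0.95532053,  0.37374698],
       [ 0.        ,  0.        ,  0.        ,  1.        ]])}
turret_top []
drill_tip []
drill_place []
lever_ball []
lever_pivot []
turret []
handle []
```

View pics/top0.png

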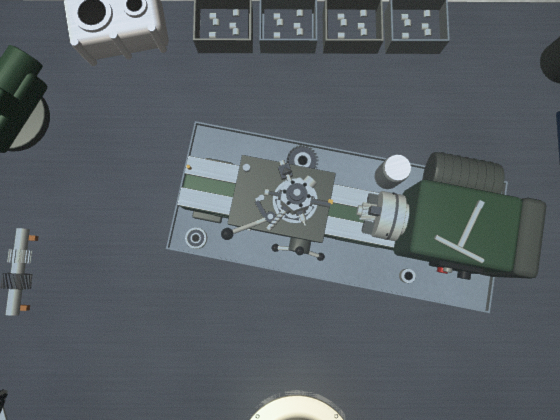

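View pics/scene0.png

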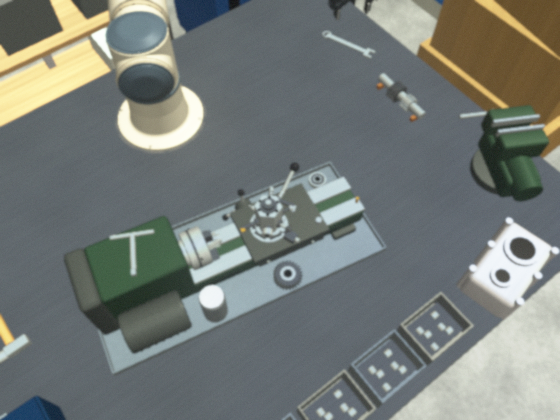

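Run:
```python
from h import *
d=optics.get_image('top');e=optics.get_image('scene')
T=atz(d,297.1,193.4,.208);print('T',T,atz(e,269.6,208.6,.208))
print('tip',atz(d,266.4,227.1,.152),atz(e,273,187.9,.152))
print('place',atz(d,335,207.2,.152),atz(e,234.4,236.8,.152))
print('ball',atz(d,223.8,231.9,.16),atz(e,293.9,167.3,.16))
print('piv',atz(d,269,215.1,.118),atz(e,275.3,202.2,.118))
for n,i,b in(('top',d,(150,60,440,330)),('scene',e,(100,100,360,320))):
    x0,y0,x1,y1=b; c=i['image'][y0:y1,x0:x1,::-1]; cv2.imwrite('pics/%sz.png'%n,cv2.resize(c,None,fx=2.6,fy=2.6,interpolation=cv2.INTER_CUBIC)[:600,:800])
```

```text
T [0.57837678 0.00421379 0.208     ] [0.58743164 0.00451059 0.208     ]
tip [0.5150191  0.06734806 0.152     ] [0.51609597 0.06817085 0.152     ]
place [ 0.55760291 -0.07848314  0.152     ] [ 0.57319213 -0.09533574  0.152     ]
ball [0.50419322 0.15629032 0.16      ] [0.50191091 0.14875519 0.16      ]
piv [0.54434564 0.0627242  0.118     ] [0.53846935 0.05876469 0.118     ]
```

View zooms.

View pics/topz.png

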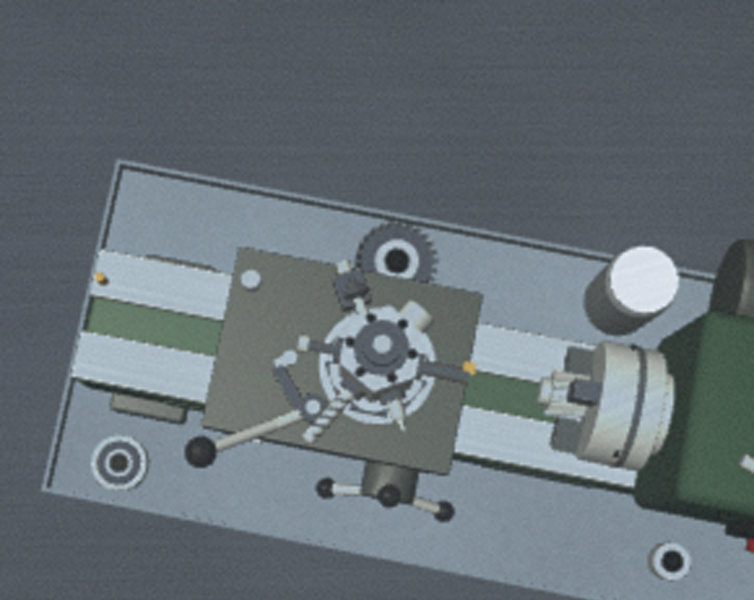

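View pics/scenez.png

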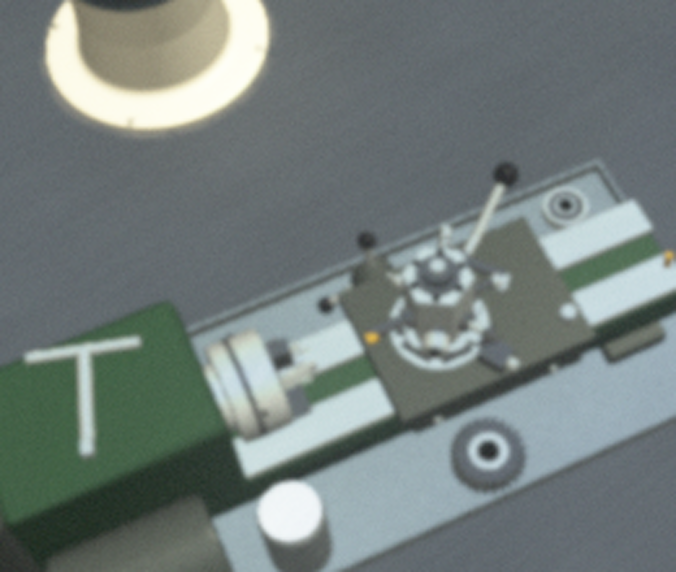

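The top view shows the drill at about (267,228), pointing away from the chuck. The turret nut is at (297,193), the ball at (227,233) and the chuck at (380,214). I'll move above the turret so the wrist camera can measure it more precisely.

>>> arm_command --linear '[[-35,-9,-45],[-35,-9,-45],[-35,-9,-45],[-35,-9,-45],[-35,-9,-45],[-35,-9,-45],[-35,-9,-45],[-35,-9,-45],[-35,-9,-45],[-35,-9,-45],[-35,-9,-45],[-35,-9,-45]]' --rotation '[[0,0,0],[0,0,0],[0,0,0],[0,0,0],[0,0,0],[0,0,0],[0,0,0],[0,0,0],[0,0,0],[0,0,0],[0,0,0],[0,0,0]]' --fingers '[0,0,0,0,0,0,0,0,0,0,0,0]'

```text
clock: 2.8
position: [0.5783, 0.0057, 0.3587]
orientation: [-90.0, -0.0, 69.9]
wrist_force: [0.2, 1.6, 0.8]
width: 0.995
```

>>> arm_command --linear '[[0,0,0],[0,0,0],[0,0,0],[0,0,0],[0,0,0],[0,0,0],[0,0,0]]' --rotation '[[0,9,0],[0,9,0],[0,9,0],[0,9,0],[0,9,0],[0,9,0],[0,0,0]]' --fingers '[0,0,0,0,0,0,0]'

```text
clock: 3.68
position: [0.5775, 0.0075, 0.3583]
orientation: [-90.0, 0.0, 16.0]
wrist_force: [-0.5, -0.1, -0.4]
width: 1.001
```

```bash
cat > look.py <<'E'
from h import *
f=sys.argv[1]
s=monitor.get_state(); print({k:np.round(s[k],3) for k in ['clock','position','orientation','wrist_force','ft_torque','width']})
d=snap('wrist',f)
z={'turret_top':.208,'drill_tip':.152,'drill_place':.152,'lever_ball':.16,'lever_pivot':.118}
for l in z:
    r=optics.landmark_of('wrist',l)
    for x in r[:2]:
        u,v=x['location'][0]*560,x['location'][1]*420
        print(l,round(x['conf'],2),round(u),round(v),np.round(atz(d,u,v,z[l]),4))
E
python3 look.py w1.png
```

```text
{'clock': np.float64(3.675), 'position': array([0.578, 0.008, 0.358]), 'orientation': array([-89.999,   0.   ,  16.001]), 'wrist_force': array([-0.501, -0.063, -0.39 ]), 'ft_torque': array([-0.035, -0.009, -0.041]), 'width': np.float64(1.001)}
turret_top 0.93 274 203 [0.5778 0.0049 0.208 ]
drill_place 0.92 236 261 [ 0.5596 -0.0877  0.152 ]
lever_ball 0.7 234 11 [0.4995 0.1505 0.16  ]
lever_pivot 0.39 232 10 [0.4895 0.1599 0.118 ]
lever_pivot 0.37 227 109 [0.5067 0.0676 0.118 ]
```

View pics/w1.png

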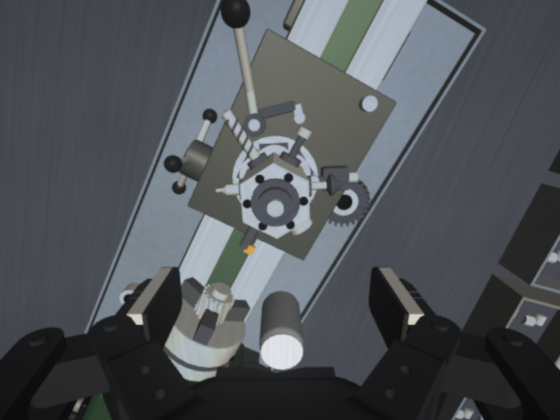

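Run:
```python
from h import *
d=optics.get_image('wrist')
c=d['image'][90:270,190:390,::-1]; cv2.imwrite('pics/w1z.png',cv2.resize(c,None,fx=3.3,fy=3.3,interpolation=cv2.INTER_CUBIC))
tip=atz(d,226,113,.152);print('tip',tip,'pivot',atz(d,254,125,.118),atz(d,254,125,.13))
T=np.array([.5778,.0049]);v=tip[:2]-T;print(np.hypot(*v),np.degrees(np.arctan2(v[1],v[0])))
v=np.array([.5596,-.0877])-T;print(np.hypot(*v),np.degrees(np.arctan2(v[1],v[0])))
v=atz(d,250,250,.152)[:2]-T;print('stop',np.hypot(*v),np.degrees(np.arctan2(v[1],v[0])))
```

```text
tip [0.51130779 0.06484064 0.152     ] pivot [0.53890576 0.05940522 0.118     ] [0.53949504 0.06012218 0.13      ]
0.08952147175677726 137.96633075421425
0.09437160589923221 -101.11942351852576
stop 0.07512109691342946 -95.16042197140128
```

View pics/w1z.png

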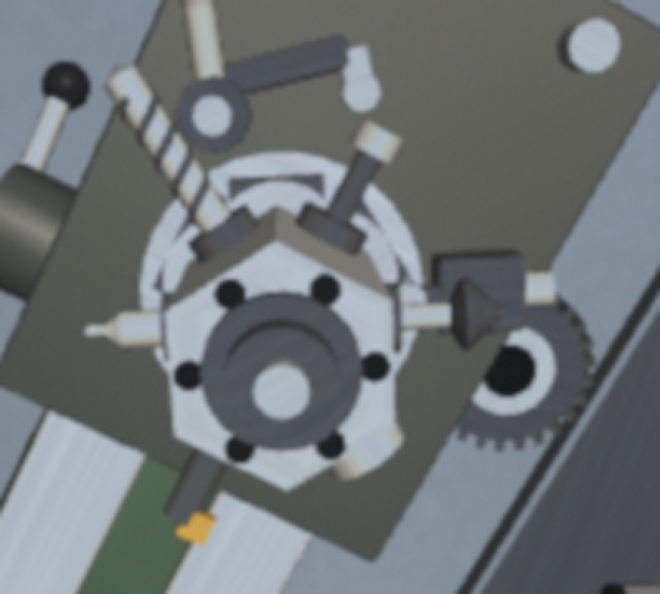

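Run:
```python
from h import *
d=optics.get_image('wrist')
P=np.array([atz(d,190+a/3.3,90+b/3.3,.208)[:2] for a,b in [(283,207),(393,297),(395,430),(287,490),(175,435),(165,302)]])
c=P.mean(0);v=P-c;print(c,np.hypot(*v.T),np.degrees(np.arctan2(v[:,1],v[:,0])))
a=np.degrees(np.arctan2(v[:,1],v[:,0]));print('flat phase mod60',np.degrees(np.angle(np.mean(np.exp(6j*np.radians(a)))))/6+30)
```

```text
[0.57820058 0.00837181] [0.04126253 0.03387683 0.03584527 0.0364865  0.0357526  0.03508185] [ 106.07528838   47.93057218  -15.78291957  -72.18845841 -129.26612767
  167.87217028]
flat phase mod60 17.44010528239393
```

Run:
```python
from h import *
d=optics.get_image('wrist')
P=np.array([atz(d,190+a/3.3,90+b/3.3,.208)[:2] for a,b in [(280,241),(393,297),(395,430),(287,490),(175,435),(165,302)]])
c=P.mean(0);v=P-c;print(c,np.hypot(*v.T))
a=np.degrees(np.arctan2(v[:,1],v[:,0]));print(a,'flat phase mod60',np.degrees(np.angle(np.mean(np.exp(6j*np.radians(a)))))/6+30)
```

```text
[0.57847854 0.0069444 ] [0.03402764 0.03476983 0.03521409 0.03504319 0.03484093 0.03567769]
[ 107.14187894   49.82812423  -13.6882644   -71.92398595 -131.12265864
  165.70664402] flat phase mod60 17.656301273022954
```

>>> arm_command --linear '[[1,40,-1],[0,40,0],[0,40,0],[0,30,0],[0,16,0],[0,0,0],[0,0,0]]' --rotation '[[0,-2,0],[0,0,0],[0,0,0],[0,0,0],[0,0,0],[0,0,0],[0,0,0]]' --fingers '[0,0,0,0,0,0,0]' --squeeze 20

```text
clock: 5.0
position: [0.5795, 0.0068, 0.1934]
orientation: [-90.0, -0.1, 18.0]
wrist_force: [-0.2, -0.2, 0.5]
width: 0.999
```

Run:
```python
from h import *
snap('wrist','w2.png');snap('scene','s2.png')
```

```text
(no output)
```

View pics/w2.png

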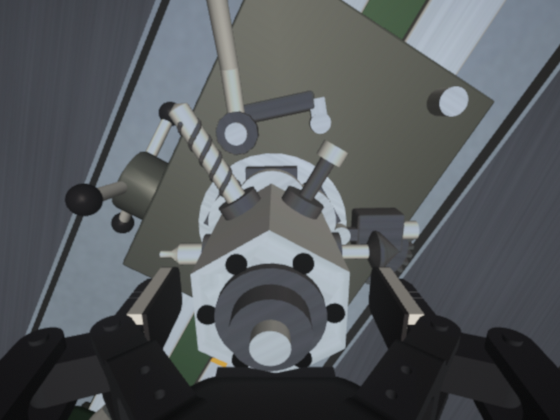

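The block sits centred between the open pads: pads at columns 180 and 370, block from 192 to 348. Closing lightly.

>>> arm_command --linear '[[0,0,0],[0,0,0],[0,0,0],[0,0,0]]' --rotation '[[0,0,0],[0,0,0],[0,0,0],[0,0,0]]' --fingers '[0.2,0.27,0.35,0.35]' --squeeze 20

```text
clock: 5.6
position: [0.5777, 0.0066, 0.1925]
orientation: [-90.0, 0.1, 18.0]
wrist_force: [-10.4, -3.4, 9.2]
width: 0.699
```

>>> arm_command --linear '[[-1.5,0,0],[0,0,0],[0,0,0]]' --rotation '[[0,0,0],[0,-4,0],[0,-4,0]]' --fingers '[0.35,0.35,0.35]' --squeeze 20

```text
clock: 5.98
position: [0.5775, 0.0065, 0.1925]
orientation: [-90.0, -0.0, 26.1]
wrist_force: [0.6, 1.7, 2.7]
width: 0.699
```

```bash
cat > st.py <<'E'
from h import *
s=monitor.get_state(); print({k:np.round(s[k],3) for k in ['clock','position','orientation','wrist_force','ft_torque','width']})
E
python3 st.py
```

```text
{'clock': np.float64(5.975), 'position': array([0.578, 0.006, 0.192]), 'orientation': array([-9.0003e+01, -3.2000e-02,  2.6072e+01]), 'wrist_force': array([0.551, 1.685, 2.722]), 'ft_torque': array([ 0.041,  0.39 , -0.294]), 'width': np.float64(0.699)}
```

>>> arm_command --linear '[[0,0,0],[0,0,0],[0,0,0],[0,0,0],[0,0,0],[0,0,0]]' --rotation '[[0,-5,0],[0,-5,0],[0,-5,0],[0,-5,0],[0,-5,0],[0,-4,0]]' --fingers '[0.35,0.35,0.35,0.35,0.35,0.35]'

```text
clock: 6.72
position: [0.5773, 0.0063, 0.1925]
orientation: [-90.0, 0.0, 55.1]
wrist_force: [-2.4, -0.4, 4.6]
width: 0.697
```

```bash
python3 st.py
```

```text
{'clock': np.float64(6.725), 'position': array([0.577, 0.006, 0.192]), 'orientation': array([-9.0009e+01,  9.0000e-03,  5.5105e+01]), 'wrist_force': array([-2.442, -0.371,  4.631]), 'ft_torque': array([-0.309,  0.436, -0.04 ]), 'width': np.float64(0.697)}
```

>>> arm_command --linear '[[0,0,0],[0,0,0],[0,0,0]]' --rotation '[[0,-5,0],[0,-4,0],[0,0,0]]' --fingers '[0.35,0.35,0.35]'

```text
clock: 7.1
position: [0.5773, 0.0062, 0.1925]
orientation: [-90.0, 0.0, 64.0]
wrist_force: [-3.0, -2.2, 5.6]
width: 0.697
```

```bash
python3 st.py
```

```text
{'clock': np.float64(7.1), 'position': array([0.577, 0.006, 0.192]), 'orientation': array([-9.0008e+01,  2.0000e-02,  6.3953e+01]), 'wrist_force': array([-3.042, -2.171,  5.644]), 'ft_torque': array([-0.398,  0.505,  0.252]), 'width': np.float64(0.697)}
```

>>> arm_command --linear '[[0,0,0],[0,0,0],[0,0,0],[0,0,0]]' --rotation '[[0,0,0],[0,0,0],[0,-7,0],[0,-7,0]]' --fingers '[0,0,0,0]'

```text
clock: 7.6
position: [0.5775, 0.0064, 0.1922]
orientation: [-90.0, -0.0, 78.2]
wrist_force: [-0.0, -0.6, -0.6]
width: 0.998
```

```bash
python3 look.py w3.png
```

```text
{'clock': np.float64(7.6), 'position': array([0.577, 0.006, 0.192]), 'orientation': array([-9.0006e+01, -5.0000e-03,  7.8150e+01]), 'wrist_force': array([-0.046, -0.625, -0.614]), 'ft_torque': array([0.035, 0.017, 0.016]), 'width': np.float64(0.998)}
turret_top 0.92 276 317 [0.5788 0.0075 0.208 ]
drill_tip 0.58 176 102 [ 0.49   -0.0231  0.152 ]
drill_place 0.94 107 257 [ 0.5608 -0.0844  0.152 ]
lever_pivot 0.96 349 157 [0.5399 0.0615 0.118 ]
```

View pics/w3.png

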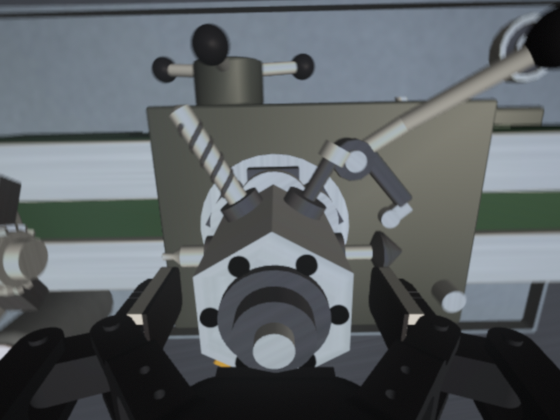

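The turret clicked once, and the drill is now at (183,110), about 199° in world. Repeating for the second click.

>>> arm_command --linear '[[0,0,0],[0,0,0],[0,0,0],[0,0,0],[0,0,0],[0,0,0],[0,0,0],[0,0,0]]' --rotation '[[0,0,0],[0,0,0],[0,0,0],[0,0,0],[0,-4,0],[0,-5,0],[0,-5,0],[0,-5,0]]' --fingers '[0.2,0.27,0.35,0.35,0.35,0.35,0.35,0.35]' --squeeze 20

```text
clock: 8.9
position: [0.5773, 0.0058, 0.1924]
orientation: [-90.0, 0.0, 97.1]
wrist_force: [-3.8, -7.0, 4.3]
width: 0.699
```

```bash
python3 st.py
```

```text
{'clock': np.float64(8.9), 'position': array([0.577, 0.006, 0.192]), 'orientation': array([-8.9990e+01,  4.3000e-02,  9.7092e+01]), 'wrist_force': array([-3.778, -6.984,  4.283]), 'ft_torque': array([-1.01 ,  0.362, -0.222]), 'width': np.float64(0.699)}
```

>>> arm_command --linear '[[0,0,0],[0,0,0],[0,0,0],[0,0,0],[0,0,0],[0,0,0]]' --rotation '[[0,-5,0],[0,-5,0],[0,-5,0],[0,-5,0],[0,-5,0],[0,-2,0]]' --fingers '[0.35,0.35,0.35,0.35,0.35,0.35]'

```text
clock: 9.65
position: [0.5773, 0.0056, 0.1924]
orientation: [-90.0, 0.1, 124.1]
wrist_force: [-2.3, -9.4, 2.3]
width: 0.703
```

```bash
python3 st.py
```

```text
{'clock': np.float64(9.65), 'position': array([0.577, 0.006, 0.192]), 'orientation': array([-8.99640e+01,  5.70000e-02,  1.24059e+02]), 'wrist_force': array([-2.286, -9.409,  2.282]), 'ft_torque': array([-1.268,  0.298,  0.094]), 'width': np.float64(0.703)}
```

>>> arm_command --linear '[[0,0,0],[0,0,0],[0,0,0],[0,0,0]]' --rotation '[[0,0,0],[0,0,0],[0,-7,0],[0,-7,0]]' --fingers '[0,0,0,0]'

```text
clock: 10.15
position: [0.5774, 0.0066, 0.1922]
orientation: [-90.0, -0.0, 138.2]
wrist_force: [0.1, -0.4, -0.3]
width: 1.002
```

```bash
python3 look.py w4.png
```

```text
{'clock': np.float64(10.15), 'position': array([0.577, 0.007, 0.192]), 'orientation': array([-9.0010e+01, -9.0000e-03,  1.3816e+02]), 'wrist_force': array([ 0.066, -0.375, -0.316]), 'ft_torque': array([ 0.011, -0.028,  0.061]), 'width': np.float64(1.002)}
turret_top 0.66 270 316 [0.5795 0.0067 0.208 ]
drill_tip 0.75 176 103 [ 0.5603 -0.0828  0.152 ]
drill_place 0.65 174 102 [ 0.5608 -0.0836  0.152 ]
lever_ball 0.91 539 346 [0.5004 0.1506 0.16  ]
lever_pivot 0.72 369 252 [0.5405 0.0603 0.118 ]
```

View pics/w4.png

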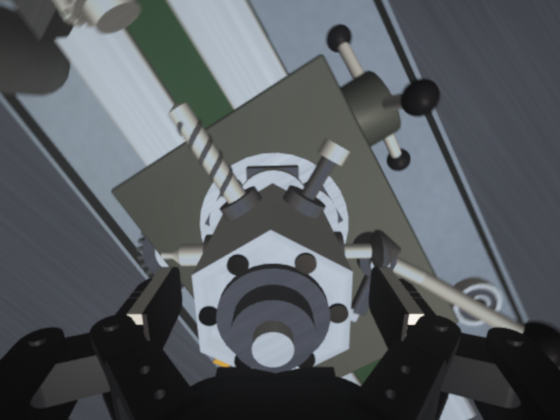

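The wrist picture shows the drill tip at (178,105), 2-3 px from drill_place at (174,102), so the drill has clicked in. Lifting off and going to the lever.

>>> arm_command --linear '[[0,-25,0],[0,-40,0],[0,-45,0],[0,0,0],[0,0,0],[0,0,0],[40,0,12],[40,0,13],[40,0,12],[42,0,13],[0,0,0]]' --rotation '[[0,0,0],[0,0,0],[0,0,0],[0,8,0],[0,8,0],[0,8.5,0],[0,0,0],[0,0,0],[0,0,0],[0,0,0],[0,0,0]]' --fingers '[0,0,0,0.5,1,1,1,1,1,1,1]' --squeeze 20

```text
clock: 11.82
position: [0.4652, 0.1367, 0.3025]
orientation: [-90.0, -0.0, 113.5]
wrist_force: [-0.3, -0.2, -0.7]
width: 0.001
```

```bash
python3 look.py w5.png
```

```text
{'clock': np.float64(11.825), 'position': array([0.465, 0.137, 0.302]), 'orientation': array([-8.99850e+01, -2.80000e-02,  1.13507e+02]), 'wrist_force': array([-0.262, -0.2  , -0.72 ]), 'ft_torque': array([-0.013, -0.028, -0.004]), 'width': np.float64(0.001)}
turret_top 0.79 58 283 [0.5768 0.0063 0.208 ]
drill_tip 0.72 156 206 [0.5125 0.0434 0.152 ]
drill_tip 0.59 2 201 [ 0.5623 -0.0826  0.152 ]
drill_place 0.66 0 198 [ 0.5604 -0.0848  0.152 ]
lever_ball 0.83 274 243 [0.4997 0.1512 0.16  ]
lever_pivot 0.58 175 228 [0.5411 0.06   0.118 ]
```

View pics/w5.png

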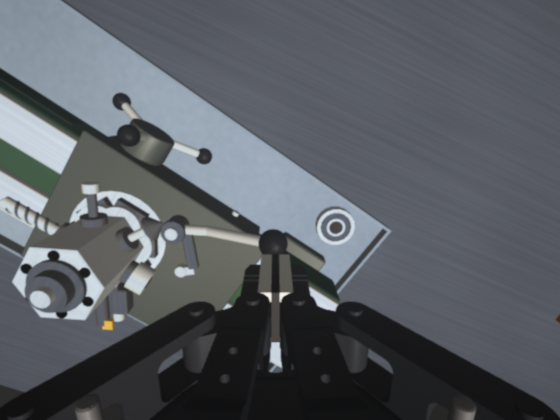

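>>> arm_command --linear '[[0,40,0],[0,40,0],[0,30,0],[0,22,0],[0,0,0]]' --rotation '[[0,0,0],[0,0,0],[0,0,0],[0,0,0],[0,0,0]]' --fingers '[1,1,1,1,1]'

```text
clock: 12.75
position: [0.4666, 0.1345, 0.1691]
orientation: [-89.8, -0.0, 113.4]
wrist_force: [-0.5, 0.2, 0.8]
width: 0.001
```

```bash
python3 look.py w6.png; python3 -c "
from h import *
d=snap('scene','s6.png');x=cv2.imread('pics/s6.png')[120:290,180:380];cv2.imwrite('pics/s6z.png',cv2.resize(x,None,fx=3.5,fy=3.5,interpolation=2))"
```

```text
{'clock': np.float64(12.75), 'position': array([0.467, 0.134, 0.169]), 'orientation': array([-8.98350e+01, -3.80000e-02,  1.13394e+02]), 'wrist_force': array([-0.478,  0.165,  0.777]), 'ft_torque': array([-0.004, -0.04 ,  0.056]), 'width': np.float64(0.001)}
lever_ball 0.77 277 346 [0.4992 0.1508 0.16  ]
lever_pivot 0.96 117 300 [0.5391 0.0602 0.118 ]
```

View pics/w6.png

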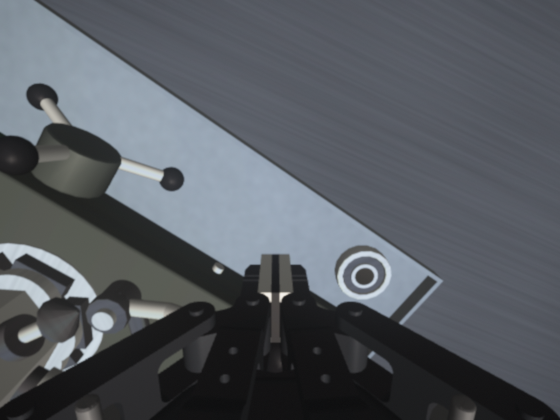

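View pics/s6z.png

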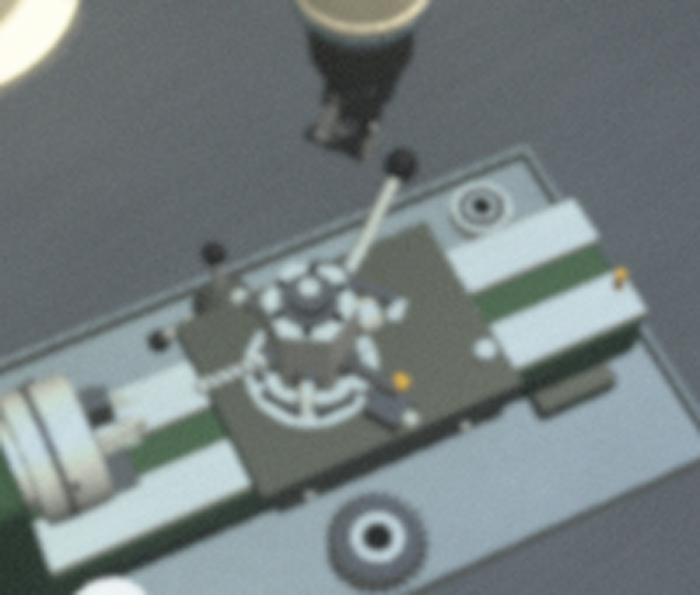

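The gripper stands behind the ball on the side to push from, and the scene crop shows it clear of everything else. Approaching until contact.

>>> arm_command --linear '[[0,0,-4],[0,0,-4],[0,0,-3],[0,0,-2],[0,0,-2],[0,0,-1]]' --rotation '[[0,0,0],[0,0,0],[0,0,0],[0,0,0],[0,0,0],[0,0,0]]' --fingers '[1,1,1,1,1,1]'

```text
clock: 13.85
position: [0.4803, 0.1412, 0.1698]
orientation: [-89.8, -0.0, 113.5]
wrist_force: [-7.1, -2.8, 3.7]
width: 0.0
```

>>> arm_command --linear '[[0.7,0,-3],[0.7,0,-3],[0.7,0,-3],[0.7,0,-3],[0.7,0,-3],[0,0,0]]' --rotation '[[0,1.7,0],[0,1.7,0],[0,1.7,0],[0,1.7,0],[0,1.7,0],[0,0,0]]' --fingers '[1,1,1,1,1,1]'

```text
clock: 14.6
position: [0.4935, 0.1495, 0.1699]
orientation: [-89.8, 0.0, 104.9]
wrist_force: [-5.4, -3.7, 1.1]
width: -0.002
```

>>> arm_command --linear '[[0.5,0,-2],[0.5,0,-2]]' --rotation '[[0,1.2,0],[0,1.2,0]]' --fingers '[1,1]'

```text
clock: 14.85
position: [0.4968, 0.1513, 0.1698]
orientation: [-89.8, 0.0, 102.5]
wrist_force: [-6.1, -5.8, 1.2]
width: -0.004
```

>>> arm_command --linear '[[0.5,0,-2]]' --rotation '[[0,1.2,0]]' --fingers '[1]'

```text
clock: 14.98
position: [0.4987, 0.1522, 0.1698]
orientation: [-89.8, 0.0, 101.3]
wrist_force: [-6.6, -5.5, 1.6]
width: 0.001
```

>>> arm_command --linear '[[0.3,0,-1.5]]' --rotation '[[0,0.9,0]]' --fingers '[1]'

```text
clock: 15.1
position: [0.5001, 0.1528, 0.1698]
orientation: [-89.8, 0.0, 100.4]
wrist_force: [-6.8, -5.9, 1.5]
width: -0.005
```

>>> arm_command --linear '[[0.5,0,-2],[0.5,0,-2]]' --rotation '[[0,1.2,0],[0,1.2,0]]' --fingers '[1,1]'

```text
clock: 15.35
position: [0.5038, 0.1544, 0.1697]
orientation: [-89.8, 0.0, 98.0]
wrist_force: [-6.6, -7.2, 0.8]
width: 0.002
```

>>> arm_command --linear '[[-0.5,0,-2],[0,0,-1.5]]' --rotation '[[0,1.2,0],[0,0.9,0]]' --fingers '[1,1]'

```text
clock: 15.6
position: [0.5073, 0.1551, 0.1699]
orientation: [-89.8, -0.0, 95.9]
wrist_force: [-7.9, 2.7, 3.4]
width: 0.001
```

>>> arm_command --linear '[[0.5,0,-2],[0.5,0,-2]]' --rotation '[[0,1.2,0],[0,1.2,0]]' --fingers '[1,1]'

```text
clock: 15.85
position: [0.5111, 0.1564, 0.1698]
orientation: [-89.8, -0.0, 93.5]
wrist_force: [-8.1, 1.2, 2.3]
width: -0.001
```

>>> arm_command --linear '[[0.4,0,-2],[0.4,0,-2]]' --rotation '[[0,1.2,0],[0,1.2,0]]' --fingers '[1,1]'

```text
clock: 16.1
position: [0.5151, 0.1575, 0.1699]
orientation: [-89.8, -0.0, 91.1]
wrist_force: [-8.8, 2.4, 3.4]
width: 0.005
```

>>> arm_command --linear '[[0.4,0,-1.5],[0.4,0,-1.5]]' --rotation '[[0,0.9,0],[0,0.9,0]]' --fingers '[1,1]'

```text
clock: 16.35
position: [0.5181, 0.1583, 0.1699]
orientation: [-89.8, 0.0, 89.3]
wrist_force: [-7.9, 1.3, 3.0]
width: 0.001
```

>>> arm_command --linear '[[0.4,0,-2],[0.4,0,-2]]' --rotation '[[0,1.2,0],[0,1.2,0]]' --fingers '[1,1]'

```text
clock: 16.6
position: [0.5222, 0.1591, 0.1699]
orientation: [-89.8, 0.0, 86.9]
wrist_force: [-7.6, 2.2, 2.5]
width: 0.002
```

>>> arm_command --linear '[[0.4,0,-2],[0.4,0,-2]]' --rotation '[[0,1.2,0],[0,1.2,0]]' --fingers '[1,1]'

```text
clock: 16.85
position: [0.5262, 0.1597, 0.1699]
orientation: [-89.8, 0.0, 84.5]
wrist_force: [-7.4, 3.4, 2.7]
width: 0.003
```

>>> arm_command --linear '[[0.5,0,-2],[0.5,0,-2]]' --rotation '[[0,1.2,0],[0,1.2,0]]' --fingers '[1,1]'

```text
clock: 17.1
position: [0.5303, 0.1602, 0.1699]
orientation: [-89.8, 0.0, 82.1]
wrist_force: [-8.1, 2.5, 2.9]
width: 0.002
```

>>> arm_command --linear '[[0.5,0,-2],[0.5,0,-1.5]]' --rotation '[[0,1.2,0],[0,0.9,0]]' --fingers '[1,1]'

```text
clock: 17.35
position: [0.534, 0.1606, 0.1698]
orientation: [-89.8, 0.0, 80.0]
wrist_force: [-7.5, 0.3, 2.0]
width: 0.003
```

>>> arm_command --linear '[[0.4,0,-2],[0.4,0,-1.5]]' --rotation '[[0,1.2,0],[0,0.9,0]]' --fingers '[1,1]'

```text
clock: 17.6
position: [0.5375, 0.1608, 0.1698]
orientation: [-89.8, 0.0, 77.9]
wrist_force: [-7.9, 1.9, 2.5]
width: -0.0
```

>>> arm_command --linear '[[0.4,0,-2],[0.4,0,-1.5]]' --rotation '[[0,1.2,0],[0,0.9,0]]' --fingers '[1,1]'

```text
clock: 17.85
position: [0.5411, 0.1608, 0.1698]
orientation: [-89.8, 0.0, 75.8]
wrist_force: [-8.5, 1.6, 2.0]
width: -0.001
```

>>> arm_command --linear '[[0.4,0,-1.5],[0.3,0,-1]]' --rotation '[[0,0.9,0],[0,0.6,0]]' --fingers '[1,1]'

```text
clock: 18.1
position: [0.5435, 0.1608, 0.1698]
orientation: [-89.8, 0.1, 74.3]
wrist_force: [-9.5, 1.8, 1.8]
width: -0.003
```

>>> arm_command --linear '[[0.3,0,-1],[0,0,0]]' --rotation '[[0,0.6,0],[0,0,0]]' --fingers '[1,1]'

```text
clock: 18.35
position: [0.5444, 0.1608, 0.1697]
orientation: [-89.8, 0.1, 73.8]
wrist_force: [-8.8, 2.5, 2.3]
width: -0.001
```

>>> arm_command --linear '[[0.3,0,-1],[0,0,0]]' --rotation '[[0,0.6,0],[0,0,0]]' --fingers '[1,1]'

```text
clock: 18.6
position: [0.5453, 0.1608, 0.1697]
orientation: [-89.8, 0.1, 73.2]
wrist_force: [-10.2, 1.2, 2.4]
width: -0.001
```

>>> arm_command --linear '[[0.3,0,-1],[0,0,0]]' --rotation '[[0,0.6,0],[0,0,0]]' --fingers '[1,1]'

```text
clock: 18.85
position: [0.5462, 0.1608, 0.1696]
orientation: [-89.8, 0.1, 72.6]
wrist_force: [-9.6, 1.2, 3.1]
width: -0.001
```

>>> arm_command --linear '[[0.3,0,-1],[0,0,0]]' --rotation '[[0,0.6,0],[0,0,0]]' --fingers '[1,1]'

```text
clock: 19.1
position: [0.5466, 0.1609, 0.1695]
orientation: [-89.7, 0.1, 72.0]
wrist_force: [-14.1, 2.4, 3.2]
width: 0.001
```

>>> arm_command --linear '[[0.2,0,-1],[0,0,0]]' --rotation '[[0,0,0],[0,0,0]]' --fingers '[1,1]'

```text
clock: 19.35
position: [0.5469, 0.1609, 0.1693]
orientation: [-89.6, 0.1, 72.0]
wrist_force: [-18.1, 3.9, 4.9]
width: -0.001
```

>>> arm_command --linear '[[0,0,-1],[0,0,0]]' --rotation '[[0,0,0],[0,0,0]]' --fingers '[1,1]'

```text
clock: 19.6
position: [0.5471, 0.1608, 0.1692]
orientation: [-89.5, 0.1, 72.0]
wrist_force: [-21.4, 7.5, 6.0]
width: 0.001
```

A dead stop: the force climbs to about 23 N with almost no movement. Backing straight off, lifting and checking.

>>> arm_command --linear '[[0,0,3],[0,0,8],[0,0,15],[0,-30,0],[0,-50,0],[0,-50,0],[-30,0,0],[-30,0,0],[0,0,0]]' --rotation '[[0,0,0],[0,0,0],[0,0,0],[0,0,0],[0,0,0],[0,0,0],[0,0,0],[0,0,0],[0,0,0]]' --fingers '[1,1,1,1,1,1,1,1,1]'

```text
clock: 20.72
position: [0.5069, 0.1103, 0.3005]
orientation: [-90.0, 0.0, 71.9]
wrist_force: [-0.1, 0.2, 0.2]
width: 0.0
```

```bash
python3 look.py w7.png
python3 - <<'E'
from h import *
d=snap('top','t7.png');x=cv2.imread('pics/t7.png')[60:330,150:440];cv2.imwrite('pics/t7z.png',cv2.resize(x,None,fx=2.2,fy=2.2,interpolation=2))
E
```

```text
{'clock': np.float64(20.725), 'position': array([0.507, 0.11 , 0.3  ]), 'orientation': array([-9.0010e+01,  8.0000e-03,  7.1872e+01]), 'wrist_force': array([-0.129,  0.249,  0.229]), 'ft_torque': array([-0.032,  0.024, -0.031]), 'width': np.float64(0.0)}
turret_top 0.74 181 345 [0.5831 0.0069 0.208 ]
drill_tip 0.78 103 311 [ 0.5606 -0.0839  0.152 ]
drill_place 0.57 99 313 [ 0.5615 -0.0888  0.152 ]
lever_ball 0.68 341 252 [0.5682 0.153  0.16  ]
lever_pivot 0.66 238 239 [0.5432 0.0595 0.118 ]
```

View pics/w7.png

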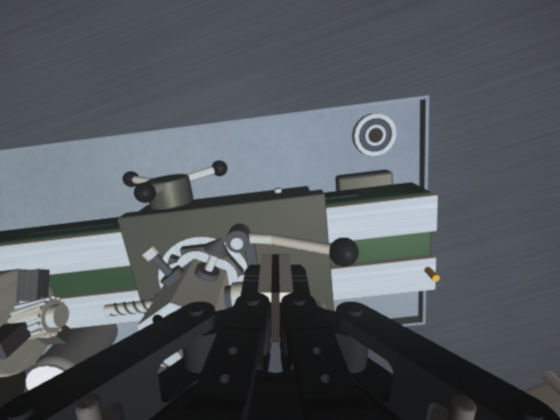

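View pics/t7z.png

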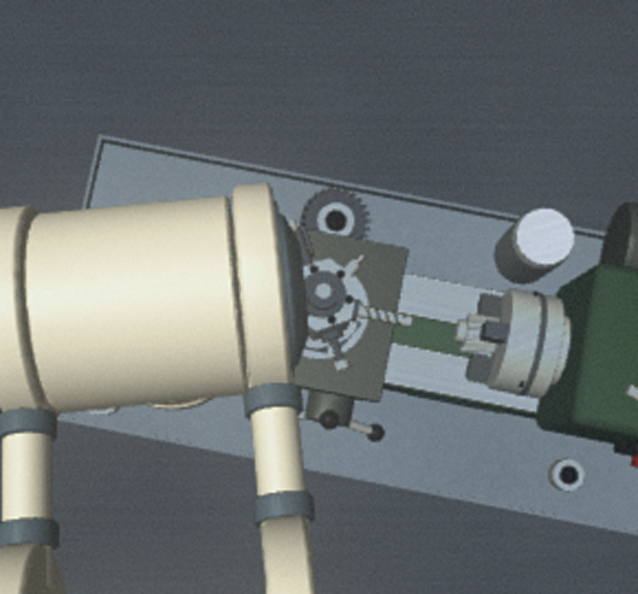

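The drill points at the chuck at (405,320) in the top crop. The wrist picture shows the ball at (343,252), staying where I pushed it, and the gripper is clear. Handing in.

```bash
python3 -c "
from h import *
print(order.close_job())"
```

```text
the job is handed in; nothing more can be done
None
```

The twist drill is clicked in pointing at the chuck and the clamp lever is home against its stop. I handed the job in at about 21 s.

- **Turret:** I turned it two clicks counter-clockwise with a 20 N grip on the block, letting go past half-way each time so the roller pulled it in. The drill tip then measured about 1 mm from `drill_place`.
- **Clamp lever:** I pushed the ball with closed fingers at about 8–9 N. The force rose to about 14 N, then to about 23 N with almost no further movement, which is the dead stop. By the networks' points the lever turned about 0.7 rad. I backed off and the lever stayed put.
- **Last checks:**
  - The wrist force was near zero and the gripper was clear of everything.
  - The final network reading put the drill tip about 5 mm from `drill_place`, wider than before. That view was oblique, with the points near the picture's edge. The tip itself read within 1.1 mm of its earlier measured position, so I trusted that reading.
  - The gear, tin, collar and bearing looked undisturbed in the last pictures. I did not touch the chuck key, but it was not in the final views, so I did not re-check it.

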